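# Open the regulating valve by one turn

## Task

Open the regulating valve on the pipe test rig by exactly one full turn: push its red hand wheel round anticlockwise (seen from above) by the black upright handle, until the handle is back where it started. Push the handle with the outside of the fingers or the fingertips, never taking it between the fingers, then move clear. Do not disturb the loose things lying around and on the rig.

Things in the scene. Friction and masses are not known exactly. Their poses are not given: they have to be found in the camera images.
- valve_wheel (a joint): angle of the red hand wheel on its vertical spindle, rad, growing anticlockwise seen from above (opening). It starts anywhere from 0 to 5.2 and one full turn adds 6.283. The wheel stays where it is left; about 2 to 4 N at the handle turns it. Its end stops (-2 and 20) are far away
- wheel_centre (a point): point on the wheel's vertical axis at the height of the rim's top, 157.5 mm above the bench. The rim is 140 mm in diameter (to the middle of the 15 mm thick rim bar), with three spokes. Nothing stands above the rim except the hub nut (10 mm) and the handle; no other part of the rig is higher than 160 mm
- handle_mid (a point): middle of the upright handle's length, on its axis: 70 mm from the wheel's axis, 30 mm above the rim's top, 187.5 mm above the bench. The handle goes round with the wheel
- handle: the black upright round handle on the rim, free to revolve about its own axis like a crank grip, at the end of one spoke: 24 mm across, 60 mm tall, from the rim's top (157.5 mm above the bench, where its origin lies) to 217.5 mm; z up
- rig: the fixed test rig: grey base plate 160 x 420 x 10 mm, a 60 mm black pipe along its y axis with flanges, the brass valve in the middle, a gauge at +y and a yellow drain cock at -y; origin under the centre of the plate, straight below the wheel's axis
- copper_bend: loose bent copper pipe, 22 mm thick, about 190 x 80 mm, lying on the bench in front of the rig; origin under it
- black_sleeve: loose upright black plastic pipe sleeve, 64 mm across, 100 mm tall, behind the rig; origin at the centre of its underside
- spray_bottle: loose blue bottle with white cap, 56 mm across, 150 mm tall, behind the rig; origin at the centre of its underside
- wrench: loose steel wrench lying in front of the rig; origin under it
- tape_roll: loose white roll, 60 mm across, 18 mm tall, behind the rig; origin at the centre of its underside
- brass_plug: loose brass plug, 26 mm across, 30 mm tall, standing on the rig's base plate; origin at the centre of its underside
- copper_cap: loose copper cap, 30 mm across, 25 mm tall, standing on the rig's base plate; origin at the centre of its underside

How it is judged:
By the outcome, as a careful person would: the job done as asked, in the order asked, and still so for the second after the job is handed in, with the robot touching nothing.
It also fails if it takes over 64 s, if anything falls off the work surface, if the arm or the gripper's body presses on something with over 40 N, if the wrist force passes 120 N, or if a joint passes its speed limit or range.

## Robot

A 6-joint arm with a two-finger parallel gripper is mounted at the origin on the work surface. World frame = base frame: x ahead of the robot, y to its left, z up, the work surface at z = 0. Lengths are in m, angles in rad, forces in N, time in s.
With the tool pointing down it reaches from about 0.35 to 0.8 m from the base axis. Payload 7.3 kg.
Tool frame: the origin (TCP) lies between the finger pads; the fingertips stand 22 mm ahead of it and the grasp point (between the pads) lies 3 mm ahead of it (tcp_to_tips is the z of the fingertips in the tool frame, in m); z points along the fingers, y is the direction in which the jaws open and shut (so a half turn about z gives the same grasp; the last joint's range is limited). The gripper opens to 85 mm and grips with 20 to 120 N. Pads are 22 mm wide; open, the fingers measure 114 mm over their backs; the gripper's body (76 mm by 85 mm) begins 54 mm behind the grasp point. The pads swing forward as they close: fully open they stand 13 mm farther back than shut.
Start: joints at [-1.302, 0.342, 1.524, -0, 1.275, -0.146], TCP at [0.212, -0.48, 0.253] pointing down, gripper open.
Joint ranges: [-2.53, 2.53], [-0.77, 2.02], [0.04, 2.7], [-1, 4.14], [0.28, 2.66], [-3.11, 3.11]. Speed limits (rad/s): [2.57, 2.57, 3.14, 3.14, 3.14, 3.14].

## Interface

Orientations are given as a unit quaternion [x, y, z, w].
In Python, from rig import sense, read_camera, camera_info, hand_in, tcp_to_tips gives the robot as it stands.
- The arm moves only by the tool send_rows, never from a script. Its argument "steps" is a list of rows, each an object of numbers: "dx", "dy", "dz": the shift along the world's x, y, z in m; "wx", "wy", "wz": the turn, a rotation vector about the world's x, y, z in degrees; "fingers": the opening, from 0 (shut) to 1 (fully open). A call has 1 to 20 rows; each row is the pose to reach, as a shift and turn from the pose measured when the call began; what a row does not reach only later rows make up. A row lasts 1/8 s, in which the tool goes at most 62.5 mm and 10.7 degrees, less where a joint would pass 70% of its speed; a pose out of reach is approached as far as the arm can. A call with a gripper value outside its range is refused whole. The fingers move at their own pace and stop on an object; "newtons" is the grip in N (left out, the last holds). Time passes only in rows, so rows that repeat a pose let the fingers close. It gives the time, the measured TCP pose, the force and the opening at its end, in the units of the state.
- sense(): the state, without advancing time (a new reading comes with each control period).
- read_camera(name): name is "scene" or "top"; returns the picture (400x640x3 uint8, red, green, blue); there is no depth.
- camera_info(name): a dict with "intrinsics" (3x3 intrinsics, pixels), "world_to_cam" (4x4, takes a point from world to camera coordinates). Camera axes: x right, y up, looking along -z (the intrinsics and any distortion apply to the point x, -y, -z); pixel columns grow to the right and rows downward; lengths in m; the calibration is good to about 2 mm. A picture is of the moment at which its call begins. camera_info takes no time and is no camera call.
- hand_in(): hands the job in, once; it reports no verdict.
The state is a dict: "clock": time; "q": joint angles; "dq": joint speeds; "tau": joint torques, N m; "eef_pos": TCP position; "eef_rot": TCP orientation; "ft_force": force on the tool from outside, world axes, zero at the start; "wrist_torque": the same for the moment, N m; "grip_width": opening from 0.0 (shut) to 1.0 (fully open).
Only numpy, scipy, OpenCV 4.12 (cv2) and the standard library are available. Lean on these libraries where they do the work, as an engineer would, in place of code of your own. Each camera call takes 0.05 s, during which the arm holds its last target.

## Working session

There is one attempt and no reset: what is moved stays moved. The work goes in short steps, Python scripts to look and compute and a tool call to move; the robot and the scene stay as the last step left them, time stands still between calls to the robot, and variables do not carry over. Pictures are saved under pics/ and viewed, and the job is handed in when it is done.

Besides the shell and the picture viewer there is one more tool, called after "Emit:" by a JSON object that holds its "fn" and its "kwargs". send_rows: Moves the arm, as the interface text tells. Its arguments: {"type":"object","properties":{"steps":{"type":"array"},"newtons":{"type":"number"}},"required":["steps"]}

```bash
mkdir -p pics
python3 - <<'E'
from rig import *
import cv2,numpy as np
for n in("scene","top"):
    im=read_camera(n); cv2.imwrite(f"pics/{n}0.png",im[:,:,::-1])
    c=camera_info(n); print(n,{k:(np.round(v,4).tolist() if not isinstance(v,str) else v) for k,v in c.items()})
print(sense()); print(tcp_to_tips)
E
```

```text
scene {'intrinsics': [[403.271, 0.0, 320.9763], [0.0, 403.271, 198.1063], [0.0, 0.0, 1.0]], 'world_to_cam': [[0.3083, 0.9512, -0.0091, -0.2072], [-0.7161, 0.2384, 0.656, 0.3135], [0.6262, -0.1958, 0.7547, -1.276], [0.0, 0.0, 0.0, 1.0]]}
top {'intrinsics': [[479.9735, 0.0, 318.7557], [0.0, 479.9735, 191.5012], [0.0, 0.0, 1.0]], 'world_to_cam': [[0.0081, -0.9997, -0.0217, 0.0552], [0.9849, 0.0042, 0.1733, -0.592], [-0.1732, -0.0227, 0.9846, -0.9885], [0.0, 0.0, 0.0, 1.0]]}
{'clock': 0.1, 'q': array([-1.30199550e+00,  3.42653912e-01,  1.52489860e+00,  1.44642318e-05,
        1.27538609e+00, -1.45994946e-01]), 'dq': array([ 0.00146977,  0.0004207 , -0.00302876,  0.00114731, -0.00060553,
       -0.00015745]), 'tau': array([ 2.56646606e-03, -4.34447193e+01, -2.46490359e+01, -1.46156708e-04,
        4.72803775e-03,  6.45827959e-05]), 'eef_pos': array([ 0.21151927, -0.48016322,  0.25270297]), 'eef_rot': array([ 9.78570252e-01,  2.05912139e-01, -3.43921959e-05, -6.72129568e-04]), 'ft_force': array([-0.55021862, -0.25053601,  0.26621325]), 'wrist_torque': array([0.01484356, 0.02870973, 0.03383983]), 'grip_width': 1.0020714414809146}
0.022
```

View pics/scene0.png

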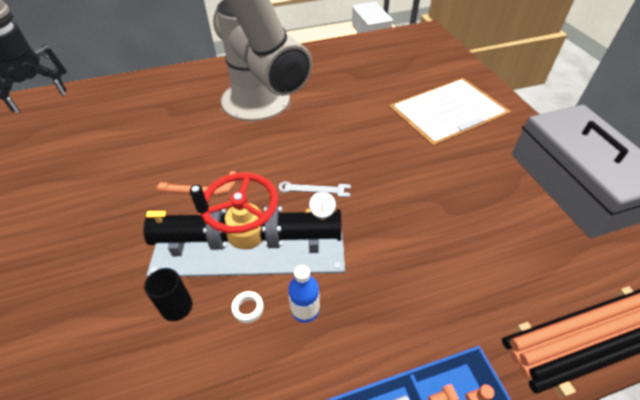

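View pics/top0.png

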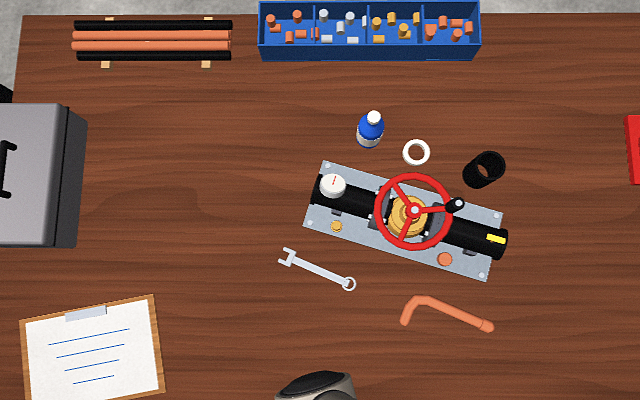

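The top view shows the wheel centred at about (414,210), with the handle to its right near (455,205). The plug is at (337,226), the cap at (445,259), and the sleeve at (484,169). I'll enlarge both views.

Run:
```python
import cv2
a=cv2.imread("pics/top0.png")[150:270,350:510]; cv2.imwrite("pics/topc.png",cv2.resize(a,None,fx=5,fy=5,interpolation=cv2.INTER_CUBIC))
a=cv2.imread("pics/scene0.png")[160:260,170:300]; cv2.imwrite("pics/scc.png",cv2.resize(a,None,fx=6,fy=6,interpolation=cv2.INTER_CUBIC))
```

```text
(no output)
```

View pics/topc.png

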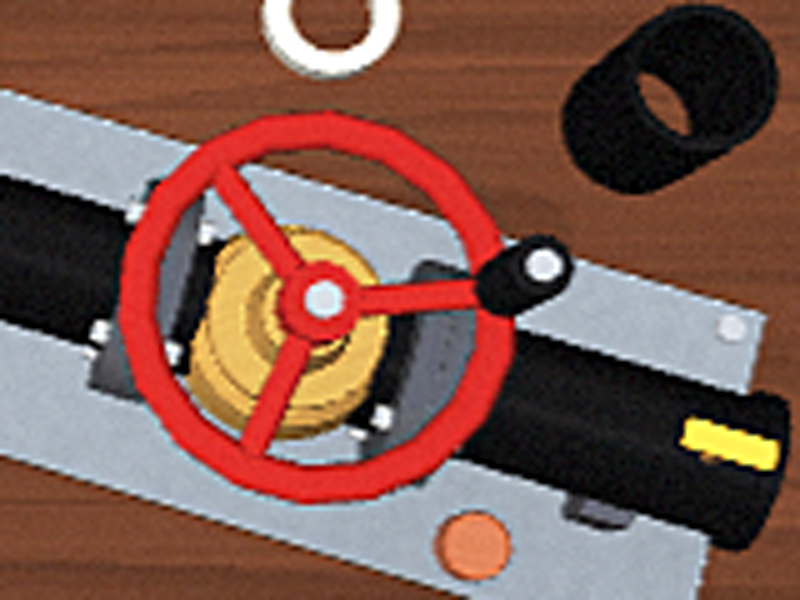

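View pics/scc.png

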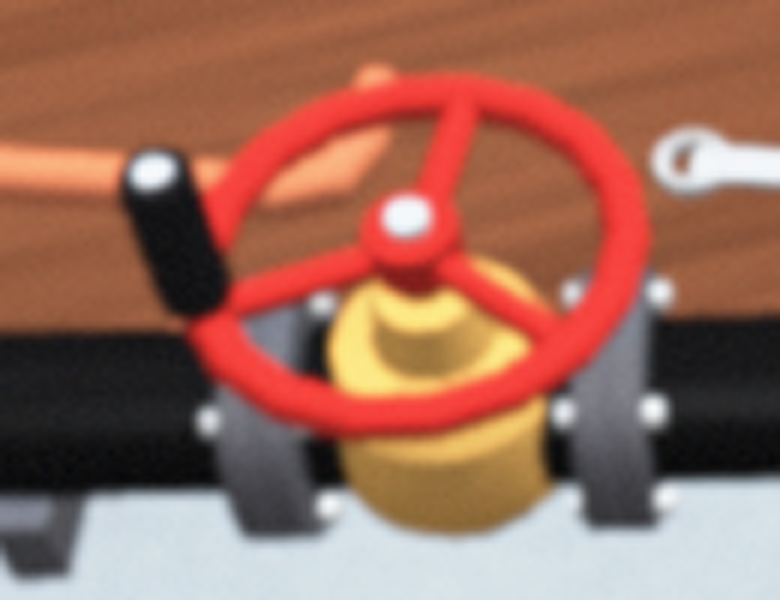

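```bash
cat > h.py <<'E'
import numpy as np
from rig import *
def ray(n,u,v,z):
    c=camera_info(n);K=np.array(c["intrinsics"]);T=np.array(c["world_to_cam"])
    d=np.linalg.inv(K)@[u,v,1]; d=np.array([d[0],-d[1],-d[2]])
    R=T[:3,:3]; o=-R.T@T[:3,3]; w=R.T@d
    return o+w*(z-o[2])/w[2]
def proj(n,p):
    c=camera_info(n);K=np.array(c["intrinsics"]);T=np.array(c["world_to_cam"])
    x=T[:3,:3]@p+T[:3,3]; x=K@[x[0],-x[1],-x[2]]; return x[:2]/x[2]
E
python3 - <<'E'
from h import *
np.set_printoptions(precision=4,suppress=True)
for k,a in dict(nut=("top",414.6,209.6,.1675),nut2=("scene",238,195.8,.1675),rim=("top",413.6,211.4,.152),hand=("top",458.8,202.6,.2175),hand2=("scene",195.8,188.7,.2175),
 cap=("top",445,259,.025+.01),plug=("top",337,226,.04),sleeve=("top",490,165,.1),bottle=("top",374,117,.15),gauge=("top",333,184,.15),yell=("top",496,239,.1)).items(): print(k,ray(*a))
c=(ray("top",414.6,209.6,.1675)+ray("scene",238,195.8,.1675))[:2]/2
h=(ray("top",458.8,202.6,.2175)+ray("scene",195.8,188.7,.2175))[:2]/2
d=h-c;print(c,h,np.hypot(*d),np.degrees(np.arctan2(d[1],d[0])))
E
```

```text
nut [ 0.5372 -0.1265  0.1675]
nut2 [ 0.543  -0.1263  0.1675]
rim [ 0.5358 -0.1273  0.152 ]
hand [ 0.5434 -0.1972  0.2175]
hand2 [ 0.548  -0.1961  0.2175]
cap [ 0.4492 -0.2121  0.035 ]
plug [0.5181 0.0191 0.04  ]
sleeve [ 0.6405 -0.2965  0.1   ]
bottle [ 0.7271 -0.0533  0.15  ]
gauge [0.5895 0.0288 0.15  ]
yell [ 0.4875 -0.3004  0.1   ]
[ 0.5401 -0.1264] [ 0.5457 -0.1966] 0.07041845976582768 -85.40629503302185
```

Emit:
{"fn": "send_rows", "kwargs": {"steps": [{"dz": 0.015,"fingers": 0},{"dx": 0.02,"dy": 0.02,"dz": 0.03,"wz": 6,"fingers": 0},{"dx": 0.045,"dy": 0.045,"dz": 0.03,"wz": 12,"fingers": 0},{"dx": 0.07,"dy": 0.07,"dz": 0.03,"wz": 18,"fingers": 0},{"dx": 0.095,"dy": 0.095,"dz": 0.03,"wz": 24,"fingers": 0},{"dx": 0.12,"dy": 0.12,"dz": 0.03,"wz": 30,"fingers": 0},{"dx": 0.145,"dy": 0.145,"dz": 0.03,"wz": 36,"fingers": 0},{"dx": 0.17,"dy": 0.17,"dz": 0.03,"wz": 42,"fingers": 0},{"dx": 0.195,"dy": 0.195,"dz": 0.03,"wz": 48,"fingers": 0},{"dx": 0.22,"dy": 0.22,"dz": 0.03,"wz": 54,"fingers": 0},{"dx": 0.245,"dy": 0.245,"dz": 0.03,"wz": 60,"fingers": 0},{"dx": 0.265,"dy": 0.27,"dz": 0.03,"wz": 66,"fingers": 0},{"dx": 0.28,"dy": 0.285,"dz": 0.03,"wz": 66,"fingers": 0},{"dx": 0.288,"dy": 0.293,"dz": 0.03,"wz": 66,"fingers": 0},{"dx": 0.288,"dy": 0.293,"dz": 0.03,"wz": 66,"fingers": 0}]}}

```text
$.steps[0]: bad value
```

Run:
```python
from h import *
import cv2
a=read_camera("top")[130:290,330:530,::-1]; cv2.imwrite("pics/t1.png",cv2.resize(a,None,fx=3.7,fy=3.7,interpolation=cv2.INTER_CUBIC))
a=read_camera("scene")[100:260,150:350,::-1]; cv2.imwrite("pics/s1.png",cv2.resize(a,None,fx=3.7,fy=3.7,interpolation=cv2.INTER_CUBIC))
s=sense();print(s["eef_pos"],s["eef_rot"],s["ft_force"],s["q"],s["grip_width"],s["clock"])
```

```text
[ 0.21156342 -0.48027015  0.25290333] [ 9.78570438e-01  2.05911904e-01 -1.37612256e-05 -4.31370122e-04] [ 0.0964645  -0.24282083 -0.25976191] [-1.30197477e+00  3.42448256e-01  1.52463050e+00  2.66451260e-05
  1.27537670e+00 -1.45977225e-01] 1.0041043435006205 0.2
```

View pics/t1.png

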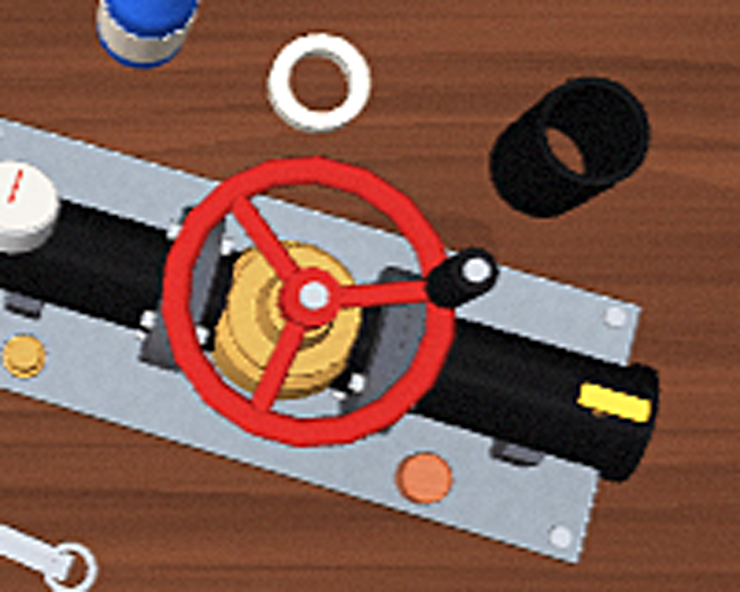

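View pics/s1.png

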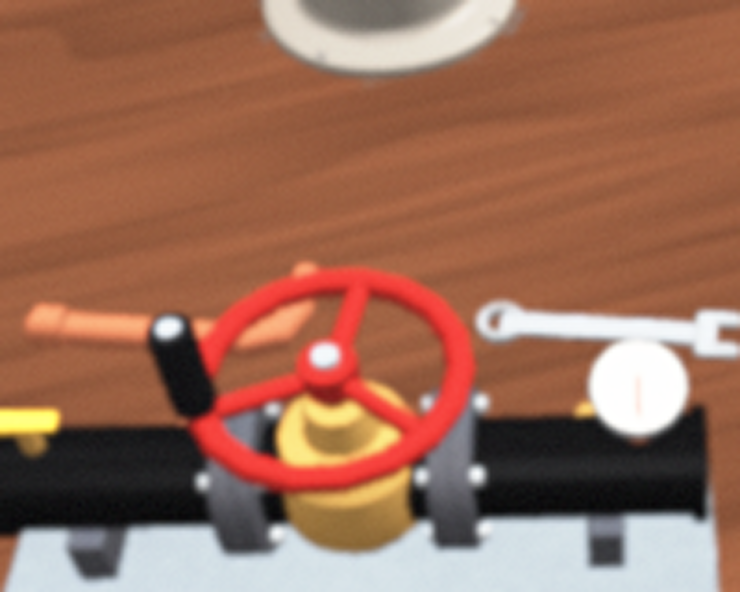

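The call was refused and nothing moved. The rows probably need all seven keys, so I'll resend them complete.

Emit:
{"fn": "send_rows", "kwargs": {"steps": [{"dx": 0,"dy": 0,"dz": 0.015,"wx": 0,"wy": 0,"wz": 0,"fingers": 0},{"dx": 0.02,"dy": 0.02,"dz": 0.03,"wx": 0,"wy": 0,"wz": 6,"fingers": 0},{"dx": 0.045,"dy": 0.045,"dz": 0.03,"wx": 0,"wy": 0,"wz": 12,"fingers": 0},{"dx": 0.07,"dy": 0.07,"dz": 0.03,"wx": 0,"wy": 0,"wz": 18,"fingers": 0},{"dx": 0.095,"dy": 0.095,"dz": 0.03,"wx": 0,"wy": 0,"wz": 24,"fingers": 0},{"dx": 0.12,"dy": 0.12,"dz": 0.03,"wx": 0,"wy": 0,"wz": 30,"fingers": 0},{"dx": 0.145,"dy": 0.145,"dz": 0.03,"wx": 0,"wy": 0,"wz": 36,"fingers": 0},{"dx": 0.17,"dy": 0.17,"dz": 0.03,"wx": 0,"wy": 0,"wz": 42,"fingers": 0},{"dx": 0.195,"dy": 0.195,"dz": 0.03,"wx": 0,"wy": 0,"wz": 48,"fingers": 0},{"dx": 0.22,"dy": 0.22,"dz": 0.03,"wx": 0,"wy": 0,"wz": 54,"fingers": 0},{"dx": 0.245,"dy": 0.245,"dz": 0.03,"wx": 0,"wy": 0,"wz": 60,"fingers": 0},{"dx": 0.265,"dy": 0.27,"dz": 0.03,"wx": 0,"wy": 0,"wz": 66,"fingers": 0},{"dx": 0.28,"dy": 0.285,"dz": 0.03,"wx": 0,"wy": 0,"wz": 66,"fingers": 0},{"dx": 0.288,"dy": 0.293,"dz": 0.03,"wx": 0,"wy": 0,"wz": 66,"fingers": 0},{"dx": 0.288,"dy": 0.293,"dz": 0.03,"wx": 0,"wy": 0,"wz": 66,"fingers": 0}], "newtons": 40}}

```text
clock: 2.08
eef_pos: [0.4998, -0.1871, 0.2833]
eef_rot: [0.708, 0.706, -0.0, -0.0]
ft_force: [-0.0, -0.6, 0.1]
grip_width: 0.002
```

Run:
```python
from h import *
import cv2
a=read_camera("top")[130:290,330:530,::-1]; cv2.imwrite("pics/t2.png",cv2.resize(a,None,fx=3.7,fy=3.7,interpolation=cv2.INTER_CUBIC))
a=read_camera("scene")[60:260,130:380,::-1]; cv2.imwrite("pics/s2.png",cv2.resize(a,None,fx=3,fy=3,interpolation=cv2.INTER_CUBIC))
s=sense();print(s["eef_pos"],s["eef_rot"],s["ft_force"],s["q"],s["grip_width"],s["clock"])
```

```text
[ 0.499199   -0.18779847  0.28311631] [ 7.08717316e-01  7.05492394e-01 -4.17779129e-04 -2.70846548e-04] [-0.73250848  0.00939549  0.42793697] [-5.03201605e-01  3.36332734e-01  1.44864925e+00 -6.65036596e-04
  1.35736514e+00 -4.98499763e-01] -0.004373317102358527 2.175
```

View pics/t2.png

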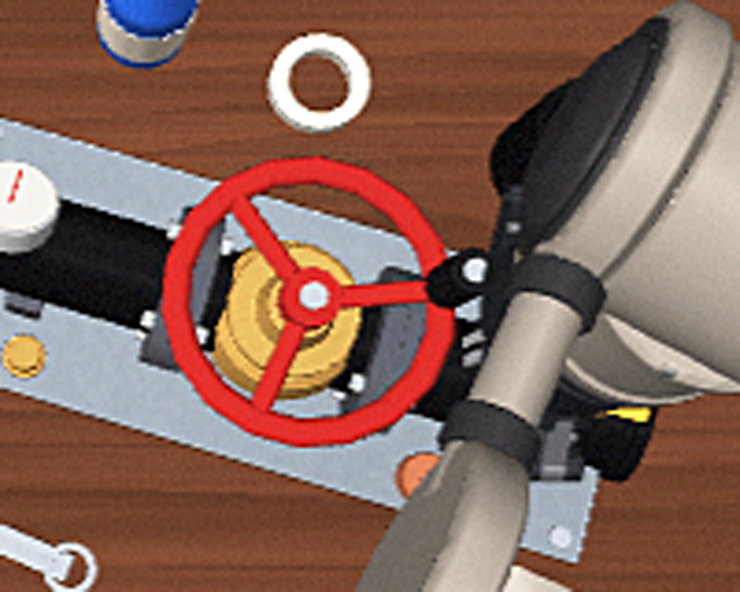

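View pics/s2.png

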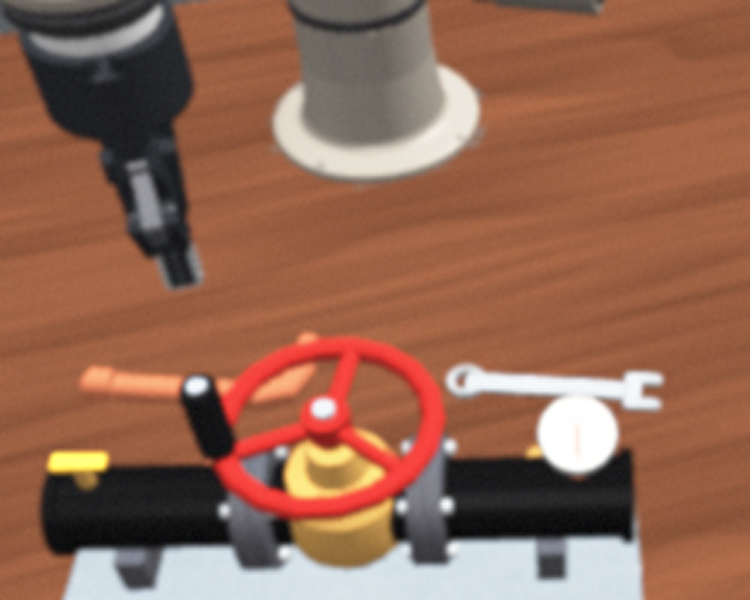

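The fingers are shut and beside the handle on its clockwise side, and nothing has been disturbed. Next I'll descend to TCP z = 0.200 and start the arc.

```bash
cat >> h.py <<'E'
C=np.array([.5395,-.1265])
def arc(phis,z=.2,r=.07):
    p=sense()["eef_pos"]
    for f in phis:
        t=np.radians(f); print(f,np.round([C[0]+r*np.cos(t)-p[0],C[1]+r*np.sin(t)-p[1],z-p[2]],3).tolist())
E
python3 -c "
from h import *
arc([-123]+[-118,-113,-107,-99]+list(range(-90,20,9)))"
```

```text
-123 [0.002, 0.003, -0.083]
-118 [0.007, -0.001, -0.083]
-113 [0.013, -0.003, -0.083]
-107 [0.02, -0.006, -0.083]
-99 [0.029, -0.008, -0.083]
-90 [0.04, -0.009, -0.083]
-81 [0.051, -0.008, -0.083]
-72 [0.062, -0.005, -0.083]
-63 [0.072, -0.001, -0.083]
-54 [0.081, 0.005, -0.083]
-45 [0.09, 0.012, -0.083]
-36 [0.097, 0.02, -0.083]
-27 [0.103, 0.03, -0.083]
-18 [0.107, 0.04, -0.083]
-9 [0.109, 0.05, -0.083]
0 [0.11, 0.061, -0.083]
9 [0.109, 0.072, -0.083]
18 [0.107, 0.083, -0.083]
```

Emit:
{"fn": "send_rows", "kwargs": {"steps": [{"dx": 0,"dy": 0.002,"dz": -0.025,"wx": 0,"wy": 0,"wz": 0,"fingers": 0},{"dx": 0,"dy": 0.003,"dz": -0.05,"wx": 0,"wy": 0,"wz": 0,"fingers": 0},{"dx": 0,"dy": 0.003,"dz": -0.073,"wx": 0,"wy": 0,"wz": 0,"fingers": 0},{"dx": 0.002,"dy": 0.003,"dz": -0.083,"wx": 0,"wy": 0,"wz": 0,"fingers": 0},{"dx": 0.007,"dy": -0.001,"dz": -0.083,"wx": 0,"wy": 0,"wz": 0,"fingers": 0},{"dx": 0.013,"dy": -0.003,"dz": -0.083,"wx": 0,"wy": 0,"wz": 0,"fingers": 0},{"dx": 0.02,"dy": -0.006,"dz": -0.083,"wx": 0,"wy": 0,"wz": 0,"fingers": 0},{"dx": 0.029,"dy": -0.008,"dz": -0.083,"wx": 0,"wy": 0,"wz": 0,"fingers": 0},{"dx": 0.04,"dy": -0.009,"dz": -0.083,"wx": 0,"wy": 0,"wz": 0,"fingers": 0}]}}

```text
clock: 3.3
eef_pos: [0.5399, -0.1969, 0.2008]
eef_rot: [0.709, 0.705, -0.0, -0.0]
ft_force: [-3.5, 0.1, 4.3]
grip_width: -0.001
```

Run:
```python
from h import *
import cv2
a=read_camera("top")[130:290,330:530,::-1]; cv2.imwrite("pics/t3.png",cv2.resize(a,None,fx=3.7,fy=3.7,interpolation=cv2.INTER_CUBIC))
a=read_camera("scene")[100:260,150:350,::-1]; cv2.imwrite("pics/s3.png",cv2.resize(a,None,fx=3.7,fy=3.7,interpolation=cv2.INTER_CUBIC))
s=sense();print(s["eef_pos"],s["ft_force"],s["clock"])
arc(range(-81,95,9))
```

```text
[ 0.54091497 -0.19697962  0.20051067] [ 0.33095772 -0.39576449  3.49482749] 3.4
-81 [0.01, 0.001, -0.001]
-72 [0.02, 0.004, -0.001]
-63 [0.03, 0.008, -0.001]
-54 [0.04, 0.014, -0.001]
-45 [0.048, 0.021, -0.001]
-36 [0.055, 0.029, -0.001]
-27 [0.061, 0.039, -0.001]
-18 [0.065, 0.049, -0.001]
-9 [0.068, 0.06, -0.001]
0 [0.069, 0.07, -0.001]
9 [0.068, 0.081, -0.001]
18 [0.065, 0.092, -0.001]
27 [0.061, 0.102, -0.001]
36 [0.055, 0.112, -0.001]
45 [0.048, 0.12, -0.001]
54 [0.04, 0.127, -0.001]
63 [0.03, 0.133, -0.001]
72 [0.02, 0.137, -0.001]
81 [0.01, 0.14, -0.001]
90 [-0.001, 0.14, -0.001]
```

View pics/t3.png

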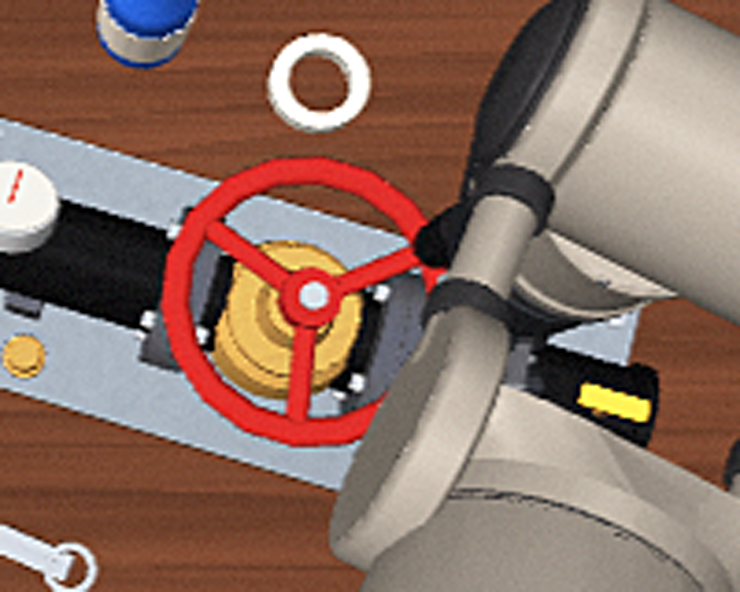

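View pics/s3.png

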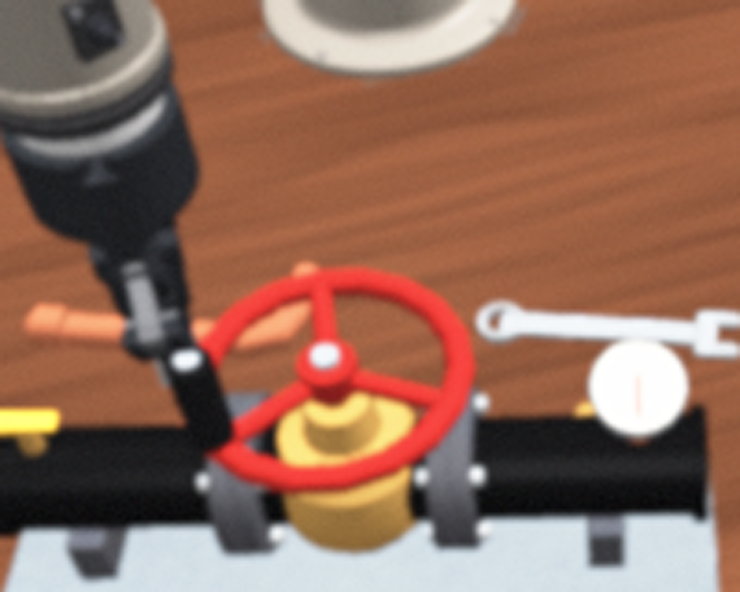

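The handle is being pushed by the outside of the fingers and the spokes have turned about 18°. I'll continue.

Emit:
{"fn": "send_rows", "kwargs": {"steps": [{"dx": 0.01,"dy": 0.001,"dz": 0,"wx": 0,"wy": 0,"wz": 0,"fingers": 0},{"dx": 0.02,"dy": 0.004,"dz": 0,"wx": 0,"wy": 0,"wz": 0,"fingers": 0},{"dx": 0.03,"dy": 0.008,"dz": 0,"wx": 0,"wy": 0,"wz": 0,"fingers": 0},{"dx": 0.04,"dy": 0.014,"dz": 0,"wx": 0,"wy": 0,"wz": 0,"fingers": 0},{"dx": 0.048,"dy": 0.021,"dz": 0,"wx": 0,"wy": 0,"wz": 0,"fingers": 0},{"dx": 0.055,"dy": 0.029,"dz": 0,"wx": 0,"wy": 0,"wz": 0,"fingers": 0},{"dx": 0.061,"dy": 0.039,"dz": 0,"wx": 0,"wy": 0,"wz": 0,"fingers": 0},{"dx": 0.065,"dy": 0.049,"dz": 0,"wx": 0,"wy": 0,"wz": 0,"fingers": 0},{"dx": 0.068,"dy": 0.06,"dz": 0,"wx": 0,"wy": 0,"wz": 0,"fingers": 0},{"dx": 0.069,"dy": 0.07,"dz": 0,"wx": 0,"wy": 0,"wz": 0,"fingers": 0},{"dx": 0.068,"dy": 0.081,"dz": 0,"wx": 0,"wy": 0,"wz": 0,"fingers": 0},{"dx": 0.065,"dy": 0.092,"dz": 0,"wx": 0,"wy": 0,"wz": 0,"fingers": 0},{"dx": 0.061,"dy": 0.102,"dz": 0,"wx": 0,"wy": 0,"wz": 0,"fingers": 0},{"dx": 0.055,"dy": 0.112,"dz": 0,"wx": 0,"wy": 0,"wz": 0,"fingers": 0},{"dx": 0.048,"dy": 0.12,"dz": 0,"wx": 0,"wy": 0,"wz": 0,"fingers": 0},{"dx": 0.04,"dy": 0.127,"dz": 0,"wx": 0,"wy": 0,"wz": 0,"fingers": 0},{"dx": 0.03,"dy": 0.133,"dz": 0,"wx": 0,"wy": 0,"wz": 0,"fingers": 0},{"dx": 0.02,"dy": 0.137,"dz": 0,"wx": 0,"wy": 0,"wz": 0,"fingers": 0}]}}

```text
clock: 5.65
eef_pos: [0.5604, -0.0594, 0.2008]
eef_rot: [0.708, 0.706, 0.0, 0.001]
ft_force: [4.0, -1.3, 4.3]
grip_width: -0.001
```

Run:
```python
from h import *
import cv2
a=read_camera("top")[90:330,280:580,::-1]; cv2.imwrite("pics/t4.png",cv2.resize(a,None,fx=2.5,fy=2.5,interpolation=cv2.INTER_CUBIC))
a=read_camera("scene")[100:260,150:350,::-1]; cv2.imwrite("pics/s4.png",cv2.resize(a,None,fx=3.7,fy=3.7,interpolation=cv2.INTER_CUBIC))
s=sense();print(s["eef_pos"],s["ft_force"],s["clock"],s["q"])
arc(range(81,230,9))
```

```text
[ 0.55943073 -0.05920192  0.20059108] [-0.25502542  0.92245558  2.81642124] 5.75 [-2.41517019e-01  4.55964198e-01  1.49874259e+00 -3.00829569e-04
  1.18720071e+00 -2.37565030e-01]
81 [-0.009, 0.002, -0.001]
90 [-0.02, 0.003, -0.001]
99 [-0.031, 0.002, -0.001]
108 [-0.042, -0.001, -0.001]
117 [-0.052, -0.005, -0.001]
126 [-0.061, -0.011, -0.001]
135 [-0.069, -0.018, -0.001]
144 [-0.077, -0.026, -0.001]
153 [-0.082, -0.036, -0.001]
162 [-0.087, -0.046, -0.001]
171 [-0.089, -0.056, -0.001]
180 [-0.09, -0.067, -0.001]
189 [-0.089, -0.078, -0.001]
198 [-0.087, -0.089, -0.001]
207 [-0.082, -0.099, -0.001]
216 [-0.077, -0.108, -0.001]
225 [-0.069, -0.117, -0.001]
```

View pics/t4.png

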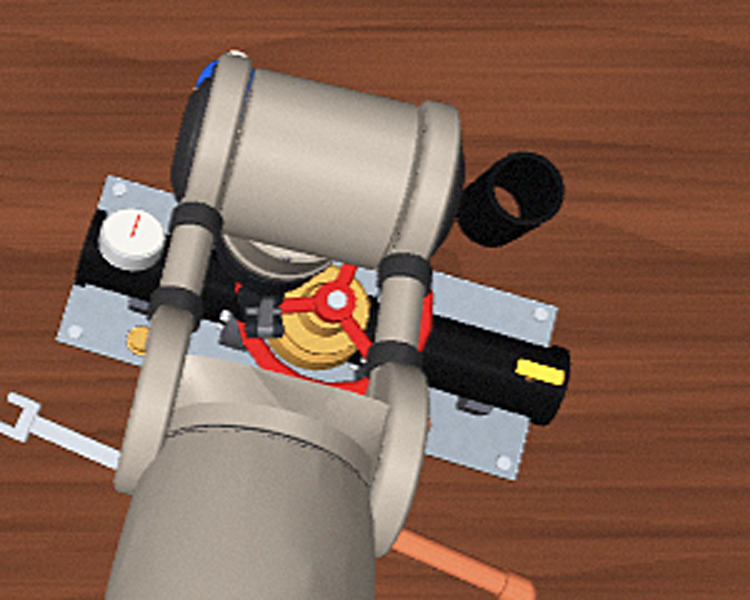

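View pics/s4.png

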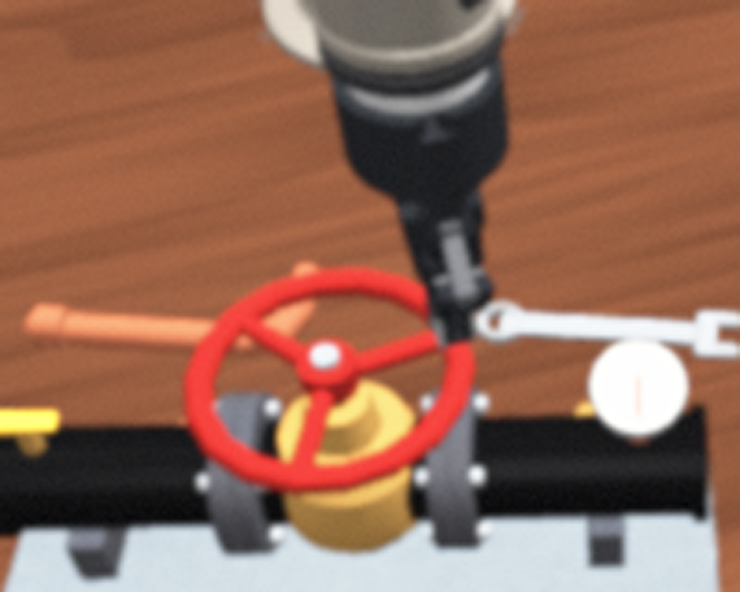

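The handle is at about 95°, hidden behind the finger in the scene view. I'll continue to a pusher angle of 225°.

Emit:
{"fn": "send_rows", "kwargs": {"steps": [{"dx": -0.009,"dy": 0.002,"dz": 0,"wx": 0,"wy": 0,"wz": 0,"fingers": 0},{"dx": -0.02,"dy": 0.003,"dz": 0,"wx": 0,"wy": 0,"wz": 0,"fingers": 0},{"dx": -0.031,"dy": 0.002,"dz": 0,"wx": 0,"wy": 0,"wz": 0,"fingers": 0},{"dx": -0.042,"dy": -0.001,"dz": 0,"wx": 0,"wy": 0,"wz": 0,"fingers": 0},{"dx": -0.052,"dy": -0.005,"dz": 0,"wx": 0,"wy": 0,"wz": 0,"fingers": 0},{"dx": -0.061,"dy": -0.011,"dz": 0,"wx": 0,"wy": 0,"wz": 0,"fingers": 0},{"dx": -0.069,"dy": -0.018,"dz": 0,"wx": 0,"wy": 0,"wz": 0,"fingers": 0},{"dx": -0.077,"dy": -0.026,"dz": 0,"wx": 0,"wy": 0,"wz": 0,"fingers": 0},{"dx": -0.082,"dy": -0.036,"dz": 0,"wx": 0,"wy": 0,"wz": 0,"fingers": 0},{"dx": -0.087,"dy": -0.046,"dz": 0,"wx": 0,"wy": 0,"wz": 0,"fingers": 0},{"dx": -0.089,"dy": -0.056,"dz": 0,"wx": 0,"wy": 0,"wz": 0,"fingers": 0},{"dx": -0.09,"dy": -0.067,"dz": 0,"wx": 0,"wy": 0,"wz": 0,"fingers": 0},{"dx": -0.089,"dy": -0.078,"dz": 0,"wx": 0,"wy": 0,"wz": 0,"fingers": 0},{"dx": -0.087,"dy": -0.089,"dz": 0,"wx": 0,"wy": 0,"wz": 0,"fingers": 0},{"dx": -0.082,"dy": -0.099,"dz": 0,"wx": 0,"wy": 0,"wz": 0,"fingers": 0},{"dx": -0.077,"dy": -0.108,"dz": 0,"wx": 0,"wy": 0,"wz": 0,"fingers": 0},{"dx": -0.069,"dy": -0.117,"dz": 0,"wx": 0,"wy": 0,"wz": 0,"fingers": 0}]}}

```text
clock: 7.88
eef_pos: [0.4907, -0.1767, 0.2005]
eef_rot: [0.708, 0.706, -0.0, -0.0]
ft_force: [-2.1, 2.3, 3.1]
grip_width: -0.003
```

Run:
```python
from h import *
import cv2
t=read_camera("top")[:,:,::-1];cv2.imwrite("pics/t5f.png",t)
a=t[130:290,330:530]; cv2.imwrite("pics/t5.png",cv2.resize(a,None,fx=3.7,fy=3.7,interpolation=cv2.INTER_CUBIC))
t=read_camera("scene")[:,:,::-1];cv2.imwrite("pics/s5f.png",t)
a=t[160:260,170:300]; cv2.imwrite("pics/s5.png",cv2.resize(a,None,fx=6,fy=6,interpolation=cv2.INTER_CUBIC))
s=sense();print(s["eef_pos"],s["ft_force"],s["clock"],s["q"])
arc(range(225,256,3))
```

```text
[ 0.49138728 -0.17761151  0.20039215] [0.04288161 1.04677982 1.66971507] 7.975 [-4.92890039e-01  3.86113445e-01  1.61293526e+00 -1.35298751e-03
  1.14151853e+00 -4.88081809e-01]
225 [-0.001, 0.002, -0.0]
228 [0.001, -0.001, -0.0]
231 [0.004, -0.003, -0.0]
234 [0.007, -0.006, -0.0]
237 [0.01, -0.008, -0.0]
240 [0.013, -0.01, -0.0]
243 [0.016, -0.011, -0.0]
246 [0.02, -0.013, -0.0]
249 [0.023, -0.014, -0.0]
252 [0.026, -0.015, -0.0]
255 [0.03, -0.017, -0.0]
```

View pics/t5.png

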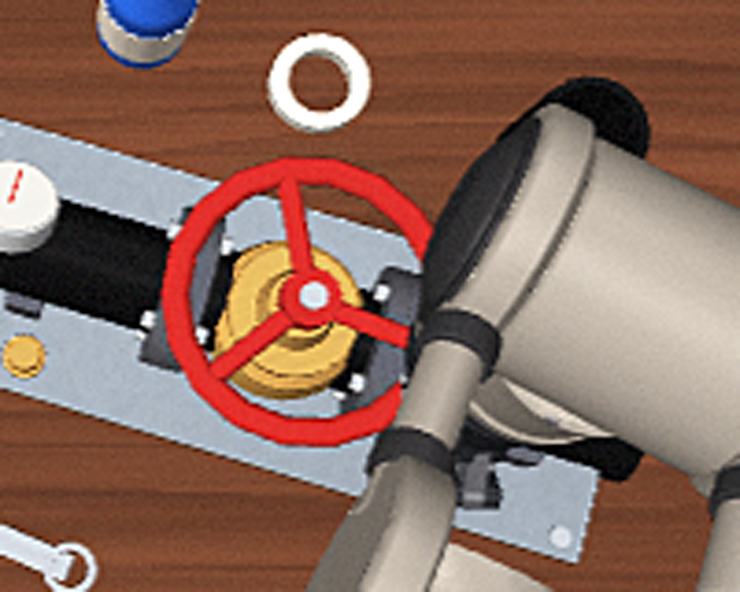

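View pics/s5.png

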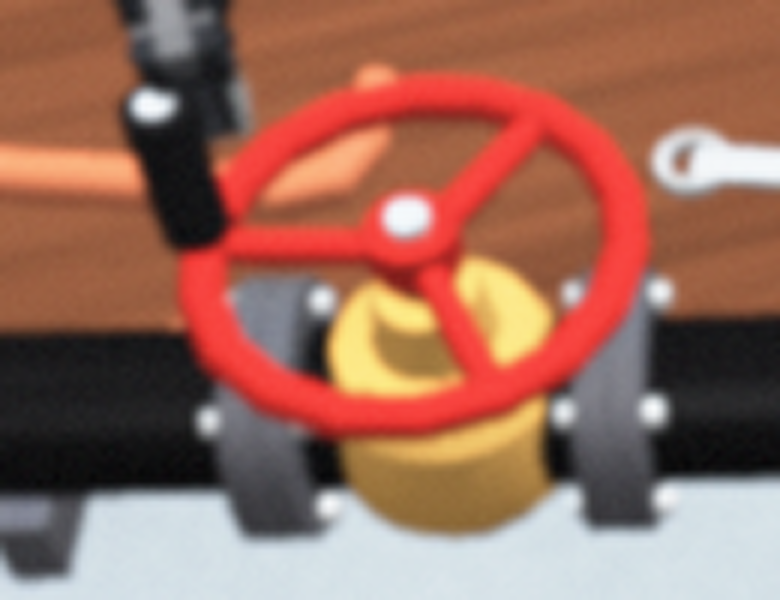

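I'll measure the remaining angle by rectifying the rim plane in both cameras and correlating the spoke pattern with the starting images.

```bash
cat >> h.py <<'E'
import cv2
def pol(n,img,z=.150):
    c=(ray("top",414.6,209.6,.1675)if n=="top" else ray("scene",238,195.8,.1675))[:2]
    A=np.radians(np.arange(0,360,.25)); R=np.linspace(.026,.058,17)
    P=np.array([[proj(n,np.array([c[0]+r*np.cos(a),c[1]+r*np.sin(a),z])) for r in R] for a in A]).astype(np.float32)
    f=img.astype(float); red=np.clip((f[...,2]-np.maximum(f[...,0],f[...,1])-60)/120,0,1).astype(np.float32)
    # wood is brownish: r-g moderate
    return cv2.remap(red,P[...,0],P[...,1],cv2.INTER_LINEAR).mean(1)
def spokes(n,f):
    s=pol(n,cv2.imread(f)); a=np.arange(len(s)); out=[]
    pk=[i for i in a if s[i]>.5 and s[i]==s.take(range(i-40,i+41),mode='wrap').max()]
    for i in pk:
        k=np.arange(i-40,i+41); w=np.maximum(s.take(k,mode='wrap')-.3,0); out.append((round(float((k*w).sum()/w.sum()*.25),2),round(float(s[i]),2)))
    return out
E
python3 - <<'E'
from h import *
for n,f in(("top","top0"),("scene","scene0"),("top","t5f"),("scene","s5f")): print(f,spokes(n,f"pics/{f}.png"))
E
```

```text
Traceback (most recent call last):
  File "h.py", line 25, in spokes
    s=pol(n,cv2.imread(f)); a=np.arange(len(s)); out=[]
  File "h.py", line 20, in pol
    P=np.array([[proj(n,np.array([c[0]+r*np.cos(a),c[1]+r*np.sin(a),z])) for r in R] for a in A]).astype(np.float32)
                 ~~~~^^^^^^^^^^^^^^^^^^^^^^^^^^^^^^^^^^^^^^^^^^^^^^^^^^^
  File "h.py", line 9, in proj
    c=camera_info(n);K=np.array(c["intrinsics"]);T=np.array(c["world_to_cam"])
ValueError: time passes only in moves, steps and waits
```

```bash
sed -i 's/^from rig import \*/from rig import *\nimport functools\ncamera_info=functools.lru_cache(None)(camera_info)/' h.py
python3 - <<'E'
from h import *
for n,f in(("top","top0"),("scene","scene0"),("top","t5f"),("scene","s5f")): print(f,spokes(n,f"pics/{f}.png"))
print(sense()["clock"])
E
```

```text
top0 [(34.35, 1.0), (153.92, 1.0), (275.35, 1.0)]
scene0 [(36.1, 0.99), (157.24, 0.99), (269.32, 0.99)]
t5f [(8.37, 1.0), (127.37, 1.0), (248.59, 0.88)]
s5f [(9.76, 0.99), (134.36, 1.0), (246.36, 0.99)]
7.975
```

About 26.3° is left. I'll advance slowly by about 20°, then measure again.

Emit:
{"fn": "send_rows", "kwargs": {"steps": [{"dx": 0.001,"dy": -0.001,"dz": 0,"wx": 0,"wy": 0,"wz": 0,"fingers": 0},{"dx": 0.004,"dy": -0.003,"dz": 0,"wx": 0,"wy": 0,"wz": 0,"fingers": 0},{"dx": 0.007,"dy": -0.006,"dz": 0,"wx": 0,"wy": 0,"wz": 0,"fingers": 0},{"dx": 0.01,"dy": -0.008,"dz": 0,"wx": 0,"wy": 0,"wz": 0,"fingers": 0},{"dx": 0.013,"dy": -0.01,"dz": 0,"wx": 0,"wy": 0,"wz": 0,"fingers": 0},{"dx": 0.016,"dy": -0.011,"dz": 0,"wx": 0,"wy": 0,"wz": 0,"fingers": 0},{"dx": 0.018,"dy": -0.012,"dz": 0,"wx": 0,"wy": 0,"wz": 0,"fingers": 0},{"dx": 0.02,"dy": -0.013,"dz": 0,"wx": 0,"wy": 0,"wz": 0,"fingers": 0},{"dx": 0.02,"dy": -0.013,"dz": 0,"wx": 0,"wy": 0,"wz": 0,"fingers": 0}]}}

```text
clock: 9.1
eef_pos: [0.5117, -0.1908, 0.2005]
eef_rot: [0.709, 0.706, -0.0, 0.001]
ft_force: [-1.7, 0.1, 2.2]
grip_width: 0.003
```

Run:
```python
from h import *
cv2.imwrite("pics/t6f.png",read_camera("top")[:,:,::-1]);cv2.imwrite("pics/s6f.png",read_camera("scene")[:,:,::-1])
for n,f in(("top","t6f"),("scene","s6f")): print(f,spokes(n,f"pics/{f}.png"))
s=sense();print(s["eef_pos"],s["ft_force"],s["clock"])
```

```text
t6f [(29.69, 1.0), (149.25, 1.0), (271.28, 1.0)]
s6f [(30.68, 0.99), (153.28, 0.99), (264.67, 0.99)]
[ 0.51165878 -0.19076692  0.20053231] [-0.62760567 -0.24806183  2.28447047] 9.2
```

About 4.6° is left, roughly 5.6 mm. I'll push 4.5 mm first and measure before finishing.

Emit:
{"fn": "send_rows", "kwargs": {"steps": [{"dx": 0.0015,"dy": -0.0005,"dz": 0,"wx": 0,"wy": 0,"wz": 0,"fingers": 0},{"dx": 0.003,"dy": -0.001,"dz": 0,"wx": 0,"wy": 0,"wz": 0,"fingers": 0},{"dx": 0.0045,"dy": -0.001,"dz": 0,"wx": 0,"wy": 0,"wz": 0,"fingers": 0},{"dx": 0.0045,"dy": -0.001,"dz": 0,"wx": 0,"wy": 0,"wz": 0,"fingers": 0},{"dx": 0.0045,"dy": -0.001,"dz": 0,"wx": 0,"wy": 0,"wz": 0,"fingers": 0}]}}

```text
clock: 9.82
eef_pos: [0.5163, -0.1919, 0.2006]
eef_rot: [0.709, 0.706, -0.0, 0.001]
ft_force: [-1.9, -0.5, 1.5]
grip_width: -0.004
```

Run:
```python
from h import *
cv2.imwrite("pics/t7f.png",read_camera("top")[:,:,::-1]);cv2.imwrite("pics/s7f.png",read_camera("scene")[:,:,::-1])
for n,f in(("top","top0"),("top","t7f"),("scene","scene0"),("scene","s7f")): print(f,spokes(n,f"pics/{f}.png"))
s=sense();print(s["eef_pos"],s["ft_force"],s["clock"])
```

```text
top0 [(34.35, 1.0), (153.92, 1.0), (275.35, 1.0)]
t7f [(33.66, 1.0), (153.11, 1.0), (274.79, 1.0)]
scene0 [(36.1, 0.99), (157.24, 0.99), (269.32, 0.99)]
s7f [(34.92, 0.99), (156.45, 1.0), (268.43, 0.99)]
[ 0.51625449 -0.19181086  0.20053192] [-0.72672898  0.25456079  1.79139956] 9.925
```

Emit:
{"fn": "send_rows", "kwargs": {"steps": [{"dx": 0.001,"dy": 0,"dz": 0,"wx": 0,"wy": 0,"wz": 0,"fingers": 0},{"dx": 0.001,"dy": 0,"dz": 0,"wx": 0,"wy": 0,"wz": 0,"fingers": 0},{"dx": 0.001,"dy": 0,"dz": 0,"wx": 0,"wy": 0,"wz": 0,"fingers": 0}]}}

```text
clock: 10.3
eef_pos: [0.5173, -0.1918, 0.2006]
eef_rot: [0.709, 0.706, -0.0, 0.001]
ft_force: [-0.8, 0.5, 3.0]
grip_width: -0.0
```

Run:
```python
from h import *
cv2.imwrite("pics/t8f.png",read_camera("top")[:,:,::-1]);cv2.imwrite("pics/s8f.png",read_camera("scene")[:,:,::-1])
for n,f in(("top","t8f"),("scene","s8f")): print(f,spokes(n,f"pics/{f}.png"))
s=sense();print(s["eef_pos"],s["ft_force"],s["clock"])
```

```text
t8f [(34.08, 1.0), (153.81, 1.0), (275.21, 1.0)]
s8f [(35.81, 0.99), (156.94, 0.99), (269.1, 0.99)]
[ 0.51724881 -0.19183524  0.20054998] [-1.84023335 -1.19849724  2.24297082] 10.4
```

That is within about 0.2° of the start. Now I'll back straight off, then move up and away.

Emit:
{"fn": "send_rows", "kwargs": {"steps": [{"dx": -0.006,"dy": 0,"dz": 0,"wx": 0,"wy": 0,"wz": 0,"fingers": 0},{"dx": -0.018,"dy": 0,"dz": 0,"wx": 0,"wy": 0,"wz": 0,"fingers": 0},{"dx": -0.035,"dy": 0,"dz": 0,"wx": 0,"wy": 0,"wz": 0,"fingers": 0},{"dx": -0.045,"dy": -0.01,"dz": 0.025,"wx": 0,"wy": 0,"wz": 0,"fingers": 0},{"dx": -0.06,"dy": -0.03,"dz": 0.05,"wx": 0,"wy": 0,"wz": 0,"fingers": 0},{"dx": -0.08,"dy": -0.06,"dz": 0.08,"wx": 0,"wy": 0,"wz": 0,"fingers": 0},{"dx": -0.1,"dy": -0.09,"dz": 0.08,"wx": 0,"wy": 0,"wz": 0,"fingers": 0},{"dx": -0.12,"dy": -0.12,"dz": 0.08,"wx": 0,"wy": 0,"wz": 0,"fingers": 0},{"dx": -0.14,"dy": -0.15,"dz": 0.08,"wx": 0,"wy": 0,"wz": 0,"fingers": 0},{"dx": -0.16,"dy": -0.18,"dz": 0.08,"wx": 0,"wy": 0,"wz": 0,"fingers": 0},{"dx": -0.18,"dy": -0.21,"dz": 0.08,"wx": 0,"wy": 0,"wz": 0,"fingers": 0},{"dx": -0.2,"dy": -0.23,"dz": 0.08,"wx": 0,"wy": 0,"wz": 0,"fingers": 0},{"dx": -0.2,"dy": -0.24,"dz": 0.08,"wx": 0,"wy": 0,"wz": 0,"fingers": 0},{"dx": -0.2,"dy": -0.24,"dz": 0.08,"wx": 0,"wy": 0,"wz": 0,"fingers": 0}]}}

```text
clock: 12.15
eef_pos: [0.3173, -0.4319, 0.2804]
eef_rot: [0.709, 0.705, -0.0, 0.001]
ft_force: [0.4, 0.4, -0.2]
grip_width: 0.001
```

Run:
```python
from h import *
cv2.imwrite("pics/t9f.png",read_camera("top")[:,:,::-1]);cv2.imwrite("pics/s9f.png",read_camera("scene")[:,:,::-1])
for n,f in(("top","top0"),("top","t9f"),("scene","scene0"),("scene","s9f")): print(f,spokes(n,f"pics/{f}.png"))
s=sense();print(s["eef_pos"],s["ft_force"],s["clock"],abs(s["dq"]).max())
d=np.vstack([cv2.absdiff(cv2.imread("pics/top0.png"),cv2.imread("pics/t9f.png"))*3][:1]);cv2.imwrite("pics/d9.png",d)
```

```text
top0 [(34.35, 1.0), (153.92, 1.0), (275.35, 1.0)]
t9f [(34.1, 1.0), (153.8, 1.0), (275.21, 1.0)]
scene0 [(36.1, 0.99), (157.24, 0.99), (269.32, 0.99)]
s9f [(35.85, 0.99), (157.07, 1.0), (269.14, 0.99)]
[ 0.31775502 -0.43110838  0.28046386] [ 0.69454218 -0.57981068  0.54692386] 12.25 0.00744751645308343
```

View pics/t9f.png

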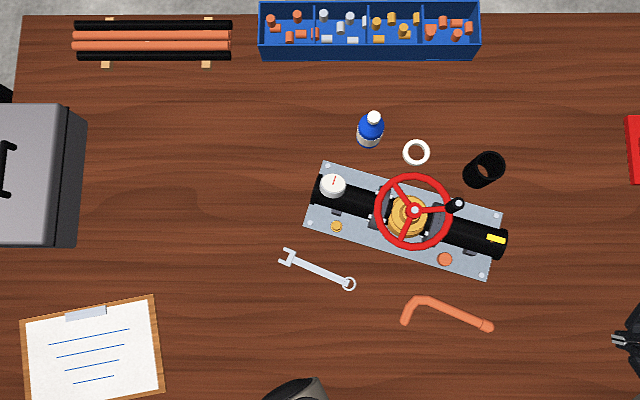

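View pics/d9.png

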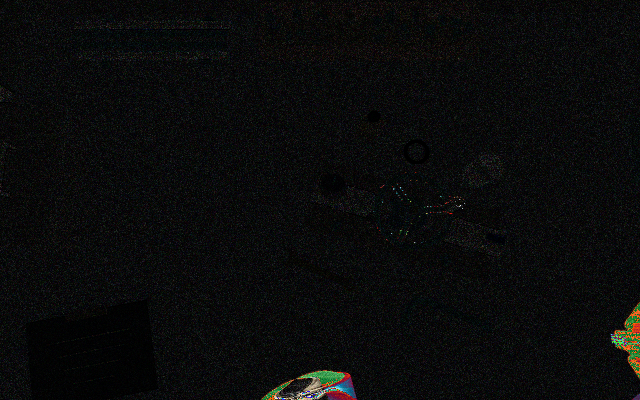

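The wheel sits about 0.2° short of its starting position. The difference image shows changes only along the spoke and handle edges at (440,205) and at the arm itself, so no loose item has moved.

```bash
python3 -c "
from rig import hand_in
print(hand_in())"
```

```text
the job is handed in; nothing more can be done
None
```

I opened the valve by one full anticlockwise turn, pushing the handle round with the outside of the shut fingers and never gripping it. The arm then backed off and moved clear, and I handed the job in at about 12 s of the 64 s allowed.

- **Wheel angle:** comparing the spokes in the first and last pictures, both cameras put the wheel about 0.2° short of its start, which is about as fine as the pictures can tell.
- **Loose things:** the difference image from the top camera shows no loose item moved. The only changes are faint edges on the wheel and the arm's new position.
- **Forces:** the readings at the end of each move stayed around 5 N or below, and were about zero after moving clear.
- **What went wrong:** the first move call was refused because its rows lacked some values. Nothing moved, and I resent it complete.
- **Disagreement:** the scene camera's spoke angles are not evenly 120° apart, so I used them only as a difference from the start.

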